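# Clear the tacking nest and hold a tube home against its sprung ejector

## Task

The tack-welding nest on the bench is littered with metal chips: take the scraper block and wipe them all out of the channel, off the nest and onto the bench (do not touch the chips with the fingers), then set the scraper aside on the bench. Lay the short, thick square tube (40 x 40 mm, 90 mm long) in the clean channel, flat on the bed and lengthwise between the rails, and push it against the sprung ejector until its end sits firmly on the hard stops, without ramming it. Finish while still holding it pressed there, ready for tacking, and leave the other things on the bench where they are.

Things in the scene. Friction and masses are not known exactly. Their poses are not given: they have to be found in the camera images.
- nest: Tack-welding nest, a metal fixture fixed to the bench: thick bed plate 190 (along its x) x 86 x 30 mm, so the bed is 30 mm above the bench. Origin: centre of the plate's underside, on the bench; z up; x runs along the channel from the open end (x = -95 mm, the plate's edge, no wall) to the stops and ejector. Behind these a spring barrel and bracket, x = 57 to 95 mm, top 66 mm above the bench.
- channel (a point): Point on the bed, mid-channel, at nest x = -32.5 mm; axes as the nest's. The channel is 46 mm wide between two rails, each 13 mm wide, 8 mm above the bed, from nest x = -95 to 30 mm, inner top edges bevelled 4 mm as lead-in. The chips start in it at nest x = -76 to -4 mm; from there to the ejector face (26 mm) the bed is free.
- stops: The two fixed steel stop posts, 13 mm wide, 34 mm tall, centred at y = -20.5 and +20.5 mm. Origin: on the bed, midway between them, in the plane of their faces (nest x = 40 mm); axes as the nest's. With the tube's end on the stops its centre is 45 mm in front of this point (nest x = -5 mm) and 20 mm above it.
- ejector (a joint): Sprung ejector between the stop posts: 0 = fully out, face 14 mm in front of the stop faces; grows (m) as it is pushed in, 0.014 = flush with the stops (it can go to 0.018). The spring pushes back with 4 N when out and 10.4 N when flush, and shoves the tube back if it is let go.
- ejector_face (a point): Centre of the ejector's flat face (24 mm wide, 34 mm tall, from 1 to 35 mm above the bed), 48 mm above the bench; moves with the ejector along the nest's x.
- tube_center (a point): Centre of the part: a bare grey-steel square tube, 40 x 40 mm and 90 mm long, 0.2 to 0.33 kg, lying on the bench (centre 20 mm up). Its y axis is its long axis, its x axis across (grasp across the 40 mm, high enough to clear the nest's rails when it is laid in).
- scraper_center (a point): Centre of the scraper block, a plain wooden block with a steel shoe standing upright on the bench: 20 (its x) x 40 (its y) x 60 mm tall, centre 30 mm above its shoe's flat underside, 0.13 kg. It fits the channel crosswise (its y across the channel).
- chip0: Loose metal chip, round slug 15 mm across, 8 mm thick; origin at the centre of its underside.
- chip1: Loose metal chip, cut-off end 14 x 12 x 8 mm; origin at the centre of its underside.
- chip2: Loose metal chip, round slug 14 mm across, 9 mm thick; origin at the centre of its underside.
- chip3: Loose metal chip, cut-off end 11 x 13 x 9 mm; origin at the centre of its underside.
- magnet: Bystander: red arrow-shaped welding magnet lying flat, 86 x 90 x 17 mm; origin at the centre of its underside. Leave it alone.
- square: Bystander: steel try square lying flat, 167 x 100 x 14 mm; origin at the centre of its underside. Leave it alone.
- bar: Bystander: dark square bar-like tube offcut, 30 x 120 x 30 (slimmer and longer than the part) mm; origin at the centre of its underside. Leave it alone.
- measure: Bystander: tape measure, 37 x 83 x 64 mm; origin at the centre of its underside. Leave it alone.
- flat_tube: Bystander: flat rectangular tube offcut, 50 x 140 x 25 (longer and flatter than the part) mm; origin at the centre of its underside. Leave it alone.
- bolt: Bystander: large hex bolt standing on its head, 30 x 34 x 60 mm; origin at the centre of its underside. Leave it alone.
Mind the look-alikes: they are no part of the job. Of the things that look like the part that bears scraper_center, the middle-sized one is meant.

How it is judged:
On the way:
1. all four chips have been wiped off the nest, with the scraper block in the fingers ((height (world z) of chip0 below 0.022 m or x of chip0 in the frame of nest below -0.097 m) and (height (world z) of chip1 below 0.022 m or x of chip1 in the frame of nest below -0.097 m) and (height (world z) of chip2 below 0.022 m or x of chip2 in the frame of nest below -0.097 m) and (height (world z) of chip3 below 0.022 m or x of chip3 in the frame of nest below -0.097 m) and contact force between the fingers and scraper above 1 N), for 0.2 s.
At the end, for the whole second after the job is handed in: Chips off the nest; scraper released on the bench, clear of the nest; tube flat on the bed (2.5 mm), lengthwise in the channel (0.05 rad), ejector in by 12 mm or more, tube end bearing on the stops with 2 to 60 N, fingers still holding or pressing it, at rest ((height (world z) of chip0 below 0.022 m or x of chip0 in the frame of nest below -0.097 m) and (height (world z) of chip1 below 0.022 m or x of chip1 in the frame of nest below -0.097 m) and (height (world z) of chip2 below 0.022 m or x of chip2 in the frame of nest below -0.097 m) and (height (world z) of chip3 below 0.022 m or x of chip3 in the frame of nest below -0.097 m) and height (world z) of scraper_center below 0.036 m and contact force between scraper and nest below 0.1 N and contact force between the fingers and scraper below 0.1 N and value of joint ejector above 0.012 m and contact force between tube and stops between 2 and 60 N and contact force between the fingers and tube above 2 N and angle between the y axis of tube_center and the x axis of nest, either way round below 0.05 rad and z of tube_center in the frame of nest between 0.047 and 0.0525 m and x of tube_center in the frame of nest above -0.0075 m and linear speed of tube below 0.01 m/s); the arm keeps its last pose, push and grip.
It fails at once if a chip is touched by the fingers (contact force between the fingers and chip0 above 1 N or contact force between the fingers and chip1 above 1 N or contact force between the fingers and chip2 above 1 N or contact force between the fingers and chip3 above 1 N).
It fails at once if the tube is rammed against the stops (over 100 N) (contact force between tube and stops above 100 N).
It fails at once if a bystander is moved more than 30 mm (distance of any of magnet, square, bar, measure, flat_tube, bolt from where it was at the start of the episode above 0.03 m).
It also fails if it takes over 72 s, if anything falls off the work surface, if the arm or the gripper's body presses on something with over 40 N, if the wrist force passes 120 N, or if a joint passes its speed limit or range.

## Robot

A 7-joint arm with a two-finger parallel gripper is mounted at the origin on a cart in front of the work surface, level with it; the furniture and walls round the work are solid. World frame = base frame: x ahead of the robot, y to its left, z up, the work surface at z = 0. Lengths are in m, angles in rad, forces in N, time in s.
With the tool pointing down it reaches from about 0.4 to 0.85 m from the base axis. Payload 4.5 kg.
Tool frame: the origin (TCP) lies midway between the tips of the shut fingers; the grasp point (between the pads) lies 19 mm behind it; z points along the fingers, y is the line along which they close (so a half turn about z gives the same grasp; the last joint's range is limited). The gripper opens to 85 mm and grips with 20 to 120 N. Pads are 22 mm wide; open, the fingers measure 114 mm over their backs; the gripper's body (76 mm by 85 mm) begins 54 mm behind the grasp point. The pads swing forward as they close: fully open they stand 13 mm farther back than shut.
Start: joints at [-1.282, 0.689, -0.195, 1.565, 0.157, 0.902, -0.215], TCP at [0.158, 0.605, 0.231] pointing down, gripper open.
Joint ranges: [-3.01, 3.01], [-0.46, 2.08], [-1.47, 1.51], [0.13, 2.56], [-1, 4.14], [0.04, 2.09], [-2.66, 2.66]. Speed limits (rad/s): [2.57, 2.57, 3.14, 3.14, 3.14, 3.14, 3.14].

## Interface

Orientations are given as a unit quaternion [w, x, y, z].
In Python, from workcell import manip, cams gives the robot as it stands.
- The arm moves only by the tool carry_out, never from a script. Its argument "commands" is a list of rows, each a list of 7 numbers: the shift along the tool's x, y, z in m, then the turn, a rotation vector about the tool's x, y, z in rad, then the closure, from 0 (fully open) to 1 (shut). A call has 1 to 10 rows; each row shifts and turns the commanded pose from where the row before left it, along the tool's axes as they then stand; what a row does not reach is not made up. A row lasts 1/12 s, in which the tool goes at most 41.7 mm and 7.16 degrees, less where a joint would pass 70% of its speed; a pose out of reach is approached as far as the arm can. A call is refused whole if a number of a shift passes 0.0417 or a number of a turn 0.125, either way. A call with a gripper value outside its range is refused whole. The fingers move at their own pace and stop on an object; the grip force is fixed at half the most. Time passes only in rows, so rows that do not move let the fingers close. It gives the time, the measured TCP pose, the force, the opening and the grip force at its end, in the units of the state.
- manip.state(): the state, without advancing time (a new reading comes with each control period).
- cams.snapshot(name): name is "side" or "top" or "wrist"; returns (picture, depth): 384x512x3 uint8, red, green, blue; 384x512 float32, m along the optical axis (not along the pixel's ray), 0 where there is no reading.
- cams.calibration(name): a dict with "K" (3x3 intrinsics, pixels), "cam_to_world" (4x4, takes a point from camera to world coordinates). Camera axes: x right, y up, looking along -z (the intrinsics and any distortion apply to the point x, -y, -z); pixel columns grow to the right and rows downward; lengths in m; the calibration is good to about 2 mm. A picture is of the moment at which its call begins: read the wrist's pose just before it. calibration takes no time and is no camera call; for the wrist camera it gives the pose at the moment of the call.
- manip.sign_off(): hands the job in; it is judged then, once.
The state is a dict: "t": time; "q": joint angles; "dq": joint speeds; "joint_torque": joint torques, N m; "tcp_pos": TCP position; "tool_rot": TCP orientation; "ft_force": force on the tool from outside, world axes, zero at the start; "wrist_torque": the same for the moment, N m; "grip_width": finger opening in m; "grasp_force": force on a finger pad.
Only numpy, scipy, OpenCV 4.12 (cv2) and the standard library are available. Lean on these libraries where they do the work, as an engineer would, in place of code of your own. Each camera call takes 0.05 s, during which the arm holds its last target. There are 200 camera calls.

## Working session

There is one attempt and no reset: what is moved stays moved. The work goes in short steps, Python scripts to look and compute and a tool call to move; the robot and the scene stay as the last step left them, time stands still between calls to the robot, and variables do not carry over. Pictures are saved under pics/ and viewed, at most 10 in all, crops included, and the job is handed in when it is done.

Besides the shell and the picture viewer there is one more tool, called by a JSON object that holds its "name" and its "arguments". carry_out: Moves the arm, as the interface text tells. Its arguments: {"type":"object","properties":{"commands":{"type":"array"}},"required":["commands"]}

```bash
mkdir -p pics; cat > h.py <<'E'
import numpy as np, cv2
from workcell import manip, cams
def snap(n,save=None):
    c=cams.calibration(n); im,d=cams.snapshot(n)
    if save: cv2.imwrite('pics/'+save,cv2.cvtColor(im,cv2.COLOR_RGB2BGR))
    K=np.array(c['K']);T=np.array(c['cam_to_world'])
    v,u=np.mgrid[:384,:512]
    P=np.stack([(u-K[0,2])/K[0,0]*d,-(v-K[1,2])/K[1,1]*d,-d],-1)
    W=P@T[:3,:3].T+T[:3,3]; W[d==0]=np.nan
    return im,d,W,c
E
python3 - <<'E'
from h import *
for n in('top','side'):
    im,d,W,c=snap(n,n+'.png'); np.save(n+'.npy',W); print(n,c)
im=cv2.imread('pics/top.png'); cv2.imwrite('pics/topb.png',cv2.resize(im,(800,600),interpolation=cv2.INTER_CUBIC))
print(manip.state())
E
```

```text
top {'K': array([[403.02695485,   0.        , 256.99545389],
       [  0.        , 403.02695485, 187.91770777],
       [  0.        ,   0.        ,   1.        ]]), 'cam_to_world': array([[-1.74944464e-02,  9.95389606e-01, -9.43052299e-02,
         4.79568353e-01],
       [-9.99846836e-01, -1.74635804e-02,  1.15264539e-03,
        -1.73746233e-02],
       [-4.99575720e-04,  9.43109506e-02,  9.95542664e-01,
         1.20260035e+00],
       [ 0.00000000e+00,  0.00000000e+00,  0.00000000e+00,
         1.00000000e+00]])}
side {'K': array([[398.85582066,   0.        , 260.080585  ],
       [  0.        , 398.85582066, 188.948045  ],
       [  0.        ,   0.        ,   1.        ]]), 'cam_to_world': array([[-0.92997543,  0.18753312, -0.31619143,  0.29379923],
       [-0.36734648, -0.50732242,  0.77953866,  0.69953713],
       [-0.01422168,  0.84110361,  0.54068702,  0.55594128],
       [ 0.        ,  0.        ,  0.        ,  1.        ]])}
{'t': 0.1, 'q': array([-1.28215274,  0.68993134, -0.19453045,  1.56626492,  0.15728608,
        0.90249176, -0.21508384]), 'dq': array([ 1.64635717e-03, -1.58906536e-03,  5.53333245e-04, -4.09752294e-03,
       -2.84326671e-05,  1.15007380e-03,  2.97477709e-04]), 'joint_torque': array([-3.62417100e-03, -5.40593863e+01, -1.27140015e+00, -1.58983219e+01,
        9.38554789e-03,  4.43860845e-03, -7.66216914e-06]), 'tcp_pos': array([0.15744252, 0.60422691, 0.23053838]), 'tool_rot': array([-5.65985327e-05,  1.27030147e-01,  9.91898490e-01, -8.50723258e-04]), 'ft_force': array([ 0.24956648, -0.27310089,  0.54233491]), 'wrist_torque': array([-0.00501642, -0.04470214, -0.01266098]), 'grasp_force': 0.0, 'grip_width': 0.08537010495472887}
```

View pics/topb.png

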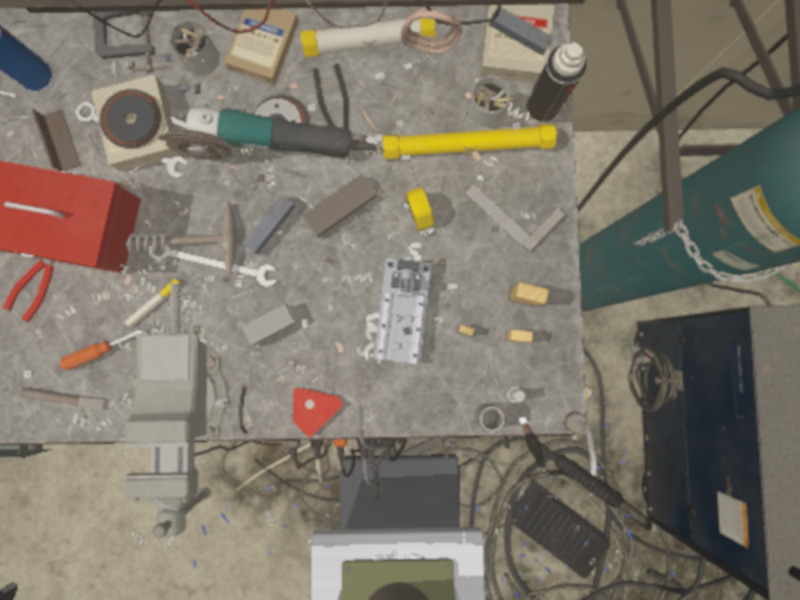

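View pics/side.png

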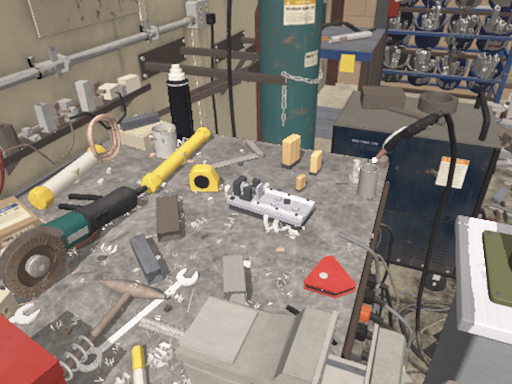

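The top view (800x600) shows the nest at about (405,310), open end toward the robot. There are three wooden blocks at (530,294) large, (520,336) middle and (467,330) small. The light grey tube is at (268,326) and the magnet at (316,410).

```bash
python3 - <<'E'
from h import *
W=np.load('top.npy'); S=512/800
def reg(name,u0,u1,v0,v1,zmin):
    R=W[int(v0*S):int(v1*S),int(u0*S):int(u1*S)].reshape(-1,3); R=R[~np.isnan(R[:,0])]
    z0=np.median(R[:,2][R[:,2]<.012]); Q=R[R[:,2]>zmin]; zt=np.percentile(Q[:,2],90); t=Q[Q[:,2]>zt-.006]
    r=cv2.minAreaRect(t[:,:2].astype(np.float32)*1000)
    print(name,'floor',z0.round(4),'top',zt.round(4),len(t),t[:,:2].mean(0).round(4),r)
reg('big',505,555,275,313,.012);reg('mid',500,538,322,350,.012);reg('small',452,482,320,342,.012)
reg('tube',235,305,295,355,.012);reg('nest',365,440,250,370,.02);reg('magnet',285,350,380,440,.008)
reg('bolt',500,530,380,405,.012)
# nest bed plate: pts 25..50mm, open part
R=W[int(285*S):int(370*S),int(370*S):int(436*S)].reshape(-1,3);R=R[(R[:,2]>.022)&(R[:,2]<.055)]
print(cv2.minAreaRect(R[:,:2].astype(np.float32)*1000),np.histogram(R[:,2],bins=12))
W=np.load('side.npy')
for n,(u,v) in dict(mid=(316,152),midb=(316,160),small=(300,178),big=(291,140),nest=(270,200)).items(): print(n,W[v,u])
im=cv2.imread('pics/top.png')[155:240,225:365]; cv2.imwrite('pics/crop1.png',cv2.resize(im,(784,476),interpolation=cv2.INTER_CUBIC))
E
```

```text
big floor 0.0001 top 0.0862 184 [ 0.5857 -0.2489] ((585.6243286132812, -249.27438354492188), (54.92257308959961, 28.117448806762695), 73.98249053955078)
mid floor 0.0001 top 0.0624 85 [ 0.5103 -0.2319] ((510.3895568847656, -231.4305419921875), (37.60820770263672, 18.643678665161133), 83.71353149414062)
small floor -0.0003 top 0.0424 38 [ 0.5225 -0.1339] ((522.5090942382812, -133.97027587890625), (24.850936889648438, 12.845662117004395), 71.16819763183594)
tube floor -0.0002 top 0.0424 385 [0.54   0.2321] ((539.9781494140625, 231.5598602294922), (40.10837936401367, 89.17086791992188), 27.235496520996094)
nest floor -0.0001 top 0.0558 253 [ 0.6233 -0.0264] ((622.0719604492188, -24.90050506591797), (51.24767303466797, 70.61771392822266), 89.42687225341797)
magnet floor -0.0002 top 0.0173 615 [0.3803 0.1518] ((388.64703369140625, 156.6374969482422), (84.37301635742188, 88.32640838623047), 43.92131805419922)
bolt floor -0.0003 top 0.0619 40 [ 0.4014 -0.2243] ((401.5155029296875, -224.34423828125), (18.08222198486328, 17.35601043701172), 62.04928970336914)
((541.1738891601562, -6.683311462402344), (102.64535522460938, 146.71435546875), 82.29315948486328) (array([ 23, 132, 381, 339, 160, 203, 127,  33,   9,   6,   8,   7]), array([0.02205526, 0.02472978, 0.0274043 , 0.03007882, 0.03275333,
       0.03542785, 0.03810237, 0.04077689, 0.0434514 , 0.04612592,
       0.04880044, 0.05147496, 0.05414947]))
mid [ 0.50963465 -0.23318274  0.06223083]
midb [ 0.50344161 -0.21281071  0.04961685]
small [ 0.51898797 -0.11951277  0.04390719]
big [ 0.58024188 -0.2337124   0.08563729]
nest [ 0.56113957 -0.01984534  0.03183539]
```

View pics/crop1.png

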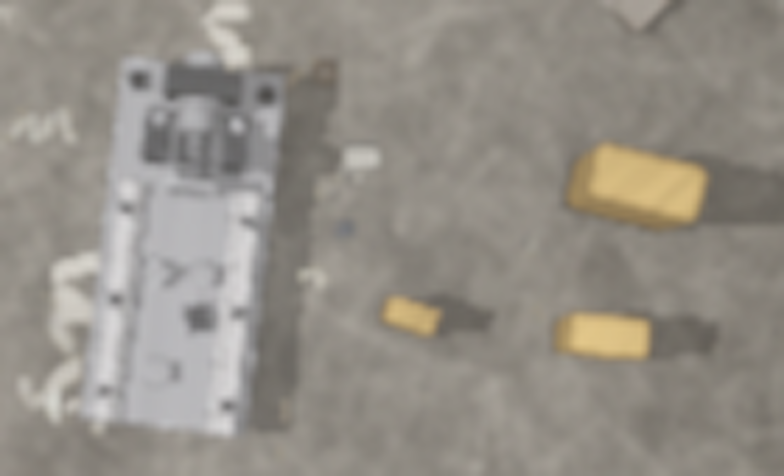

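The crop shows the nest with chips in the lower half of the channel. The scraper (middle block, top 60 mm up) is at crop (605,337). I'll move over there and look from the wrist camera.

{"name": "carry_out", "arguments": {"commands": [[-0.01,-0.0166,-0.01,0,0,-0.0715,0],[-0.02,-0.0332,-0.01,0,0,-0.0715,0],[-0.02,-0.0332,-0.01,0,0,0,0],[-0.02,-0.0332,-0.01,0,0,0,0],[-0.02,-0.0332,-0.01,0,0,0,0],[-0.02,-0.0332,-0.01,0,0,0,0],[-0.02,-0.0332,-0.01,0,0,0,0],[-0.02,-0.0332,0,0,0,0,0],[-0.02,-0.0332,0,0,0,0,0],[-0.02,-0.0332,0,0,0,0,0]]}}

```text
t: 0.93
tcp_pos: [0.3063, 0.2663, 0.3014]
tool_rot: [0.0, 0.056, 0.998, 0.0]
ft_force: [0.4, -0.7, 0.8]
grip_width: 0.0854
grasp_force: 0.0
```

{"name": "carry_out", "arguments": {"commands": [[-0.02,-0.0332,0,0,0,0,0],[-0.02,-0.0332,0,0,0,0,0],[-0.02,-0.0332,0,0,0,0,0],[-0.02,-0.0332,0,0,0,0,0],[-0.02,-0.0332,0,0,0,0,0],[-0.02,-0.0332,0,0,0,0,0],[-0.02,-0.0332,0,0,0,0,0],[-0.02,-0.0332,0,0,0,0,0],[-0.02,-0.0332,0,0,0,0,0],[-0.02,-0.0332,0,0,0,0,0]]}}

```text
t: 1.77
tcp_pos: [0.4678, -0.086, 0.3011]
tool_rot: [-0.0, 0.056, 0.998, 0.0]
ft_force: [1.2, 1.2, 0.9]
grip_width: 0.0858
grasp_force: 0.0
```

```bash
python3 - <<'E'
from h import *
s=manip.state(); print(s['tcp_pos'],s['tool_rot'],s['ft_force'])
im,d,W,c=snap('wrist','w1.png'); np.save('w1.npy',W); print(c)
E
```

```text
[ 0.46783552 -0.08603417  0.30109949] [-2.81491204e-04  5.59387451e-02  9.98434161e-01  5.51515089e-05] [1.19152555 1.17820157 0.89849717]
{'K': array([[314.34040957,   0.        , 253.68684406],
       [  0.        , 314.34040957, 189.12352193],
       [  0.        ,   0.        ,   1.        ]]), 'cam_to_world': array([[ 1.12299544e-01, -9.41952074e-01, -3.16409707e-01,
         3.86621322e-01],
       [ 9.93674200e-01,  1.06252237e-01,  3.63599609e-02,
        -7.53489166e-02],
       [-6.30101453e-04, -3.18491370e-01,  9.47925551e-01,
         4.43293847e-01],
       [ 0.00000000e+00,  0.00000000e+00,  0.00000000e+00,
         1.00000000e+00]])}
```

View pics/w1.png

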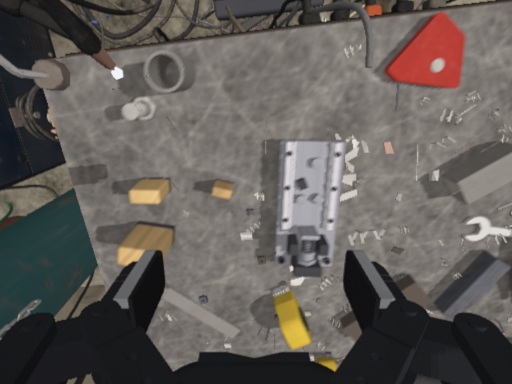

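The wrist view shows the nest at (310,205), its open end up, and chips at about (313,160), (301,184), (318,201). The scraper is at (150,190) and the bolt at (138,107).

```bash
python3 - <<'E'
from h import *
W=np.load('w1.npy')
def rect(n,u0,u1,v0,v1,lo,hi):
    R=W[v0:v1,u0:u1].reshape(-1,3); R=R[(R[:,2]>lo)&(R[:,2]<hi)]
    r=cv2.minAreaRect(R[:,:2].astype(np.float32)*1000); print(n,len(R),np.round(np.median(R[:,2]),4),np.round(r[0],1),np.round(r[1],1),round(r[2],2)); return R
rect('plate',262,362,130,278,.0265,.0335)
rect('plate+',262,362,130,278,.0265,.07)
R=rect('rails',262,362,130,240,.0355,.042)
rect('scr',125,172,175,207,.055,.07);rect('scr',125,172,175,207,.02,.07)
rect('tube',440,512,130,215,.035,.05)
# nest edges using pixel corners at z known: plate top corners
im=cv2.imread('pics/w1.png')[130:280,262:362]; cv2.imwrite('pics/w1c.png',cv2.resize(im,(400,600),interpolation=cv2.INTER_CUBIC))
a=np.array([.11]);
for yaw in (-6.4,-7,-7.6,-8.2):
    t=np.radians(yaw); ex=np.array([np.cos(t),np.sin(t)]); ey=np.array([-ex[1],ex[0]])
    y=R[:,:2]@ey; h,b=np.histogram(y*1000,bins=np.arange(-20,110,4)); print(yaw,(h.astype(float)**2).sum(), h[h>0], b[:-1][h>0][0])
E
```

```text
plate 4241 0.0295 [560.4 -16.8] [ 86.3 189.9] 82.36
plate+ 7927 0.031 [561.8 -16.9] [ 86.3 192.7] 82.36
rails 1831 0.0375 [533.9 -13.2] [ 72.3 136.4] 82.39
scr 437 0.0593 [ 508.8 -231.3] [39.6 19.7] 82.27
scr 758 0.0578 [ 508.7 -231.2] [39.7 20. ] 82.85
tube 1476 0.0392 [541.9 226.1] [40.9 76.5] 27.65
-6.4 326101.0 [106 260 244 103  13  48  66  54  12  16  35  59  46  23  10  71 257 255
 153] 8
-7 348615.0 [ 18 252 249 185  13  38  58  63  29   9  30  50  55  30  14  17 213 265
 235   8] 12
-7.6 332085.0 [177 261 228  47  18  52  68  48   8  25  42  56  40  17   8 130 266 258
  82] 20
-8.2 333347.0 [ 80 259 243 128   5  42  69  60  18  16  39  51  49  22  11  46 257 259
 177] 24
```

View pics/w1c.png

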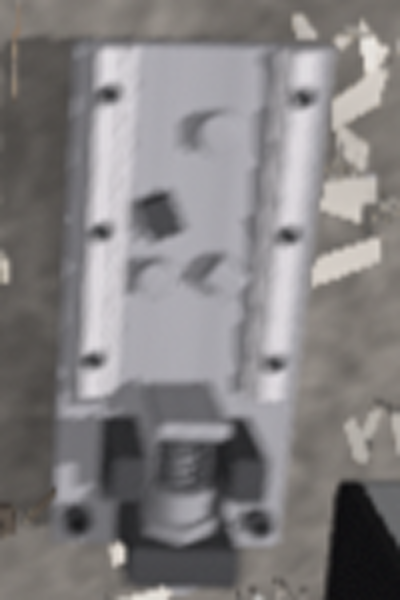

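{"name": "carry_out", "arguments": {"commands": [[-0.0101,-0.0231,0.03,0,0,0.021,0],[-0.0101,-0.0231,0.03,0,0,0,0],[-0.0101,-0.0231,0.03,0,0,0,0],[-0.0101,-0.0231,0.03,0,0,0,0],[-0.0101,-0.0231,0.03,0,0,0,0],[-0.0101,-0.0231,0.03,0,0,0,0],[0,0,0.02,0,0,0,0],[0,0,0.01,0,0,0,0],[0,0,0,0,0,0,0],[0,0,0,0,0,0,0]]}}

```text
t: 2.65
tcp_pos: [0.51, -0.2279, 0.0914]
tool_rot: [-0.0, 0.066, 0.998, 0.001]
ft_force: [0.9, 0.1, 0.2]
grip_width: 0.0855
grasp_force: 0.0
```

```bash
python3 - <<'E'
from h import *
s=manip.state(); print(s['tcp_pos'],s['tool_rot'],s['ft_force'])
im,d,W,c=snap('wrist','w2.png')
# scraper top: points 0.055-0.068 near expected
R=W.reshape(-1,3); R=R[(abs(R[:,0]-.509)<.04)&(abs(R[:,1]+.231)<.032)&(R[:,2]>.055)&(R[:,2]<.066)]
print(len(R),cv2.minAreaRect(R[:,:2].astype(np.float32)*1000),np.median(R[:,2]))
E
```

```text
[ 0.50996276 -0.2278537   0.09143912] [-3.13483139e-04  6.55322222e-02  9.97850240e-01  5.73551658e-04] [0.85413513 0.10710583 0.22990117]
1918 ((508.5130920410156, -231.64492797851562), (39.51106262207031, 19.829174041748047), 83.88407135009766) 0.05924319637574618
```

{"name": "carry_out", "arguments": {"commands": [[0.0008,-0.0039,0.02,0,0,0,0],[0,0,0.02,0,0,0,0],[0,0,0.015,0,0,0,0],[0,0,0.0085,0,0,0,0],[0,0,0,0,0,0,0],[0,0,0,0,0,0,0.5],[0,0,0,0,0,0,1],[0,0,0,0,0,0,1],[0,0,0,0,0,0,1],[0,0,0,0,0,0,1]]}}

```text
t: 3.53
tcp_pos: [0.5094, -0.2333, 0.0289]
tool_rot: [0.001, 0.066, 0.998, -0.0]
ft_force: [-1.2, 0.2, 6.4]
grip_width: 0.0393
grasp_force: 60.9
```

{"name": "carry_out", "arguments": {"commands": [[0,0,0,0,0,0,1],[0,0,0,0,0,0,1],[0,0,0,0,0,0,1],[0,0,0,0,0,0,1]]}}

```text
t: 3.87
tcp_pos: [0.5094, -0.2333, 0.0289]
tool_rot: [0.001, 0.066, 0.998, -0.0]
ft_force: [0.8, 0.7, 5.4]
grip_width: 0.0391
grasp_force: 60.9
```

{"name": "carry_out", "arguments": {"commands": [[0,0,-0.03,0,0,0,1],[0,0,-0.035,0,0,0,1],[0,0,-0.035,0,0,0,1],[-0.0051,0.0316,0,0,0,0,1],[-0.0051,0.0316,0,0,0,0,1],[-0.0051,0.0316,0,0,0,0,1],[-0.0051,0.0316,0,0,0,0,1],[-0.0051,0.0316,0,0,0,0,1],[-0.0051,0.0316,0,0,0,0,1],[-0.0051,0.0316,0,0,0,0,1]]}}

```text
t: 4.7
tcp_pos: [0.5734, -0.017, 0.1281]
tool_rot: [-0.0, 0.066, 0.998, 0.0]
ft_force: [0.1, 0.1, -1.0]
grip_width: 0.0391
grasp_force: 61.1
```

{"name": "carry_out", "arguments": {"commands": [[0,0,0,0,0,0,1],[0,0,0,0,0,0,1],[0,0,0,0,0,0,1]]}}

```text
t: 4.95
tcp_pos: [0.5728, -0.0192, 0.1278]
tool_rot: [-0.0, 0.066, 0.998, -0.0]
ft_force: [0.1, -1.1, -0.6]
grip_width: 0.0388
grasp_force: 61.1
```

```bash
cat >> h.py <<'E'
C=np.array([.5604,-.0168]);t_=np.radians(-7.64);EX=np.array([np.cos(t_),np.sin(t_)]);EY=np.array([-EX[1],EX[0]])
def nest(p): p=np.asarray(p)[...,:2]-C; return np.stack([p@EX,p@EY],-1)
def yaw(q): return np.degrees(2*np.arctan2(q[2],q[1]))-90+7.64-90
E
python3 - <<'E'
from h import *
s=manip.state(); print(s['tcp_pos'],nest(s['tcp_pos']),yaw(s['tool_rot']),s['ft_force'])
im,d,W,c=snap('wrist','w3.png')
cv2.imwrite('pics/w3b.png',cv2.resize(cv2.imread('pics/w3.png')[60:384,130:400],(675,600*324//300 if 0 else 600)))
# re-measure plate
R=W.reshape(-1,3); R=R[(R[:,2]>.0265)&(R[:,2]<.0335)&(R[:,0]<.6)&(abs(R[:,1]+.0168)<.09)]
n=nest(R); k=(n[:,0]<-30); print(np.percentile(n[k],[0.5,99.5],axis=0)*1000, len(R))
E
```

```text
[ 0.57279616 -0.01924706  0.1278181 ] [ 0.01261145 -0.00077729] 0.028226428161602257 [ 0.11855703 -1.11880006 -0.57322218]Traceback (most recent call last):
  File "<stdin>", line 7, in <module>
    return _quantile_unchecked(
        a, q, axis, out, overwrite_input, method, keepdims, weights)
    return _ureduce(a,
                    func=_quantile_ureduce_func,
    ...<5 lines>...
                    overwrite_input=overwrite_input,
                    method=method)
    r = func(a, **kwargs)
    result = _quantile(arr,
                       quantiles=q,
    ...<2 lines>...
                       out=out,
                       weights=wgt)
    slices_having_nans = np.isnan(arr[-1, ...])
                                  ~~~^^^^^^^^^
IndexError: index -1 is out of bounds for axis 0 with size 0
```

View pics/w3b.png

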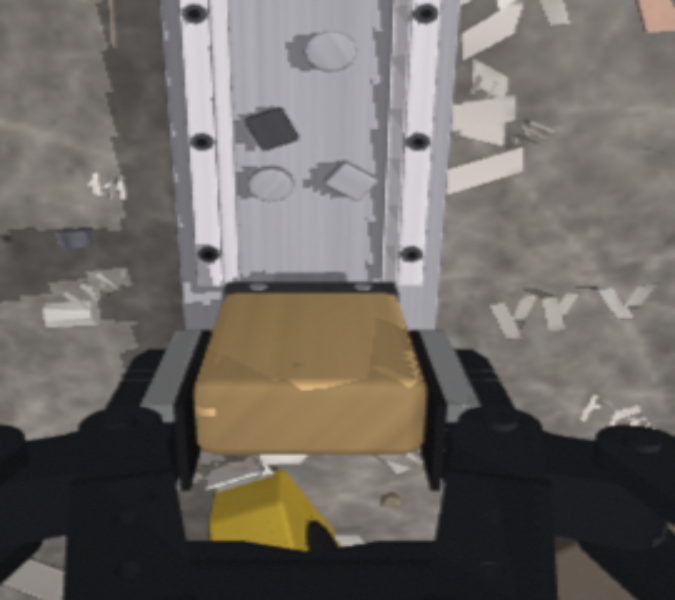

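The scraper is held square over the channel between the ejector and the chips; the chips lie at about (330,50), (272,128), (270,184) and (350,180). Lowering now.

{"name": "carry_out", "arguments": {"commands": [[0,0.0008,0.02,0,0,0,1],[0,0,0.02,0,0,0,1],[0,0,0.015,0,0,0,1],[0,0,0.008,0,0,0,1],[0,0,0.004,0,0,0,1],[0,0,0,0,0,0,1],[0,0,0.001,0,0,0,1],[0,0,0,0,0,0,1],[0,0,0,0,0,0,1]]}}

```text
t: 5.75
tcp_pos: [0.574, -0.0179, 0.0606]
tool_rot: [0.001, 0.066, 0.998, 0.0]
ft_force: [-0.4, -0.1, -0.3]
grip_width: 0.0391
grasp_force: 61.1
```

{"name": "carry_out", "arguments": {"commands": [[0,0,0.001,0,0,0,1],[0,0,0.0005,0,0,0,1],[0,0,0,0,0,0,1],[0,0,0,0,0,0,1]]}}

```text
t: 6.08
tcp_pos: [0.5738, -0.0177, 0.059]
tool_rot: [0.001, 0.066, 0.998, 0.0]
ft_force: [-0.7, -0.2, 5.4]
grip_width: 0.0393
grasp_force: 61.6
```

{"name": "carry_out", "arguments": {"commands": [[0.004,0,0,0,0,0,1],[0.008,0,0,0,0,0,1],[0.008,0,0,0,0,0,1],[0.008,0,0,0,0,0,1],[0.008,0,0,0,0,0,1],[0.008,0,0,0,0,0,1],[0.008,0,0,0,0,0,1],[0.008,0,0,0,0,0,1]]}}

```text
t: 6.75
tcp_pos: [0.5147, -0.0096, 0.0589]
tool_rot: [0.002, 0.066, 0.998, 0.0]
ft_force: [4.1, -0.9, 4.9]
grip_width: 0.039
grasp_force: 61.8
```

```bash
python3 - <<'E'
from h import *
s=manip.state(); print(s['tcp_pos'],nest(s['tcp_pos']),yaw(s['tool_rot']),s['ft_force'])
im,d,W,c=snap('wrist','w4.png')
cv2.imwrite('pics/w4b.png',cv2.resize(cv2.imread('pics/w4.png')[60:384,130:400],(500,600)))
E
```

```text
[ 0.51474372 -0.00958428  0.05893435] [-0.04621031  0.00108174] 0.03848024466221034 [ 4.05624313 -0.86302428  4.86264062]
```

View pics/w4b.png

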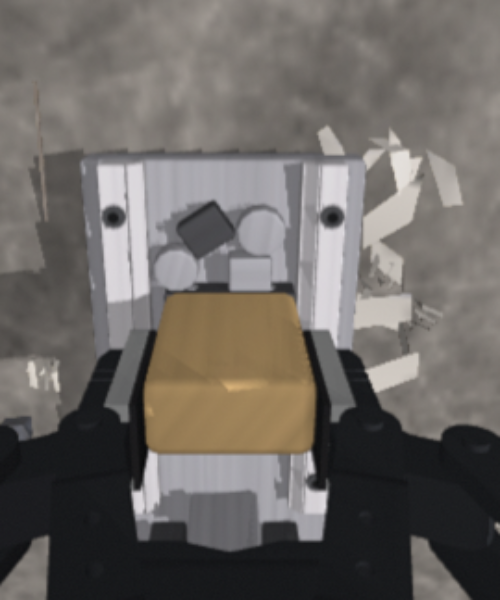

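All four chips are being pushed ahead of the scraper. I'll keep going past the edge.

{"name": "carry_out", "arguments": {"commands": [[0.008,0,0,0,0,0,1],[0.008,0,0,0,0,0,1],[0.008,0,0,0,0,0,1],[0.008,0,0,0,0,0,1],[0.008,0,0,0,0,0,1],[0.008,0,0,0,0,0,1],[0.008,0,0,0,0,0,1],[0,0,0,0,0,0,1],[0,0,0,0,0,0,1],[0,0,0,0,0,0,1]]}}

```text
t: 7.63
tcp_pos: [0.4571, -0.0024, 0.0579]
tool_rot: [-0.001, 0.066, 0.998, -0.0]
ft_force: [-0.9, 0.5, -0.3]
grip_width: 0.0395
grasp_force: 61.0
```

```bash
python3 - <<'E'
from h import *
s=manip.state(); print(s['tcp_pos'],nest(s['tcp_pos']),yaw(s['tool_rot']),s['ft_force'])
im,d,W,c=snap('wrist','w5.png')
cv2.imwrite('pics/w5b.png',cv2.resize(cv2.imread('pics/w5.png')[60:384,130:400],(500,600)))
E
```

```text
[ 0.45705224 -0.00237906  0.05791073] [-0.10434758  0.00055301] 0.040877867699506965 [-0.88055472  0.46928432 -0.30268067]
```

View pics/w5b.png

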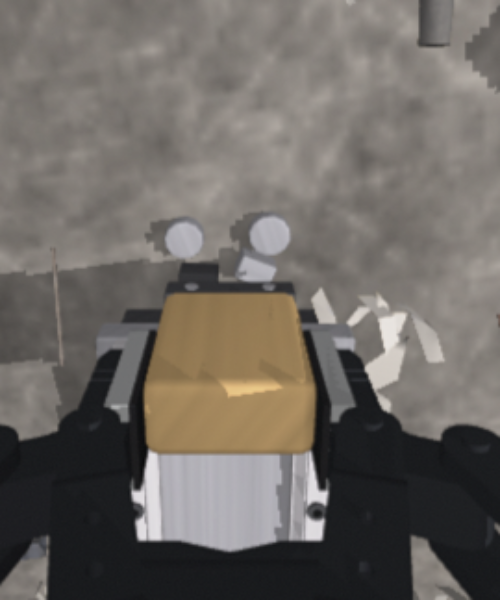

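{"name": "carry_out", "arguments": {"commands": [[0,0,-0.02,0,0,0,1],[0,0,-0.03,0,0,0,1],[-0.0103,-0.0277,-0.02,0,0,0,1],[-0.0103,-0.0277,0,0,0,0,1],[-0.0103,-0.0277,0,0,0,0,1],[-0.0103,-0.0277,0,0,0,0,1],[-0.0103,-0.0277,0,0,0,0,1],[-0.0103,-0.0277,0,0,0,0,1],[-0.0103,-0.0277,0,0,0,0,1],[-0.0103,-0.0277,0,0,0,0,1]]}}

```text
t: 8.52
tcp_pos: [0.5101, -0.2344, 0.1278]
tool_rot: [-0.001, 0.067, 0.998, 0.0]
ft_force: [0.2, 1.2, -1.9]
grip_width: 0.0391
grasp_force: 61.1
```

```bash
python3 - <<'E'
from h import *
s=manip.state(); print(s['tcp_pos'],nest(s['tcp_pos']),yaw(s['tool_rot']),s['ft_force'])
im,d,W,c=snap('top','t2.png')
cv2.imwrite('pics/t2b.png',cv2.resize(cv2.imread('pics/t2.png')[150:260,220:300],(580,598)))
E
```

```text
[ 0.51014008 -0.23439008  0.12776503] [-0.02088552 -0.2223405 ] 0.0040286093075536655 [ 0.24270019  1.15191884 -1.88242477]
```

View pics/t2b.png

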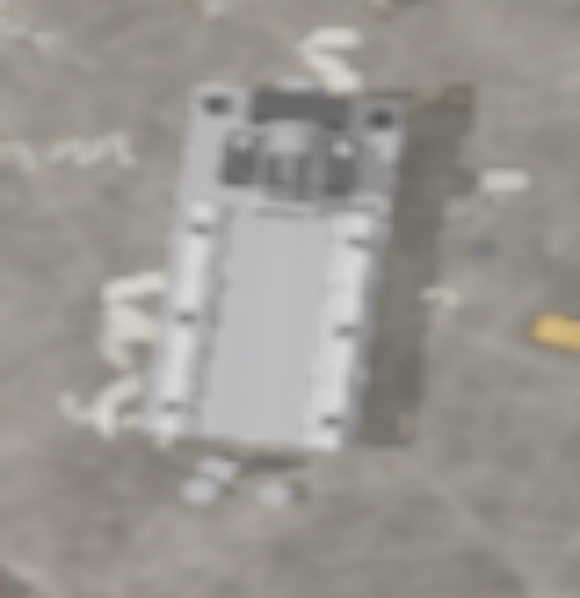

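The channel is clean: two round chips at (200,490) and (273,492), a light one at (215,465), and something dark at (270,462). I'll check the dark one's height before releasing the scraper.

```bash
python3 - <<'E'
from h import *
im,d,W,c=snap('top')
for v in range(230,242):
    print(v,[f"{x*1000:.0f},{z*1000:.0f},{g}" for x,z,g in zip(nest(W[v,252:264,:])[:,0],W[v,252:264,2],im[v,252:264,0])])
E
```

```text
230 ['-93,28,178', '-93,27,186', '-92,31,192', '-92,29,191', '-92,31,189', '-91,25,188', '-91,31,188', '-91,31,187', '-90,28,188', '-90,28,191', '-90,36,203', '-89,38,211']
231 ['-96,2,161', '-96,4,171', '-95,4,178', '-95,1,174', '-95,-2,172', '-95,-2,176', '-94,2,175', '-93,28,175', '-93,32,179', '-93,39,187', '-92,40,201', '-92,37,209']
232 ['-99,-5,150', '-99,-1,156', '-98,-1,158', '-98,3,155', '-98,-2,157', '-97,1,164', '-97,-0,162', '-97,-1,159', '-96,-2,161', '-96,1,168', '-96,-3,179', '-95,2,182']
233 ['-102,2,140', '-102,-3,150', '-101,9,146', '-101,0,136', '-101,1,136', '-100,1,141', '-100,-2,141', '-100,-4,142', '-99,-2,146', '-99,1,150', '-99,-3,155', '-98,-2,157']
234 ['-105,2,131', '-105,1,134', '-104,10,130', '-104,10,118', '-103,12,114', '-103,12,115', '-103,12,115', '-103,0,122', '-102,-1,130', '-102,-1,135', '-102,-0,148', '-101,2,157']
235 ['-108,-1,158', '-108,-0,127', '-107,13,120', '-107,12,115', '-106,13,112', '-106,11,112', '-106,10,110', '-106,-5,116', '-105,3,124', '-105,-1,131', '-104,3,149', '-104,0,160']
236 ['-111,5,159', '-110,3,129', '-110,0,123', '-110
[... 319 characters left out ...]
,152', '-116,2,150', '-116,2,153', '-116,-2,154', '-115,7,157', '-115,8,166', '-114,10,165', '-114,-2,152', '-114,1,146', '-114,-1,148', '-113,2,157', '-113,-5,160']
239 ['-120,1,148', '-119,-1,157', '-119,-2,158', '-118,12,161', '-118,9,170', '-118,7,177', '-117,11,175', '-117,6,157', '-117,1,138', '-117,0,134', '-116,-3,149', '-116,0,161']
240 ['-123,-3,142', '-122,-1,154', '-122,-2,158', '-121,6,168', '-121,6,180', '-120,10,186', '-120,8,183', '-120,11,170', '-120,-3,145', '-120,-4,131', '-119,3,144', '-119,-1,155']
241 ['-125,-0,147', '-125,1,153', '-125,2,156', '-124,7,168', '-124,6,181', '-124,5,186', '-123,9,184', '-123,5,168', '-123,-7,142', '-122,-1,129', '-122,3,140', '-122,0,150']
```

{"name": "carry_out", "arguments": {"commands": [[0,0,0.03,0,0,0,1],[0,0,0.03,0,0,0,1],[0,0,0.02,0,0,0,1],[0,0,0.01,0,0,0,1],[0,0,0.006,0,0,0,1],[0,0,0.002,0,0,0,1],[0,0,0.001,0,0,0,1],[0,0,0,0,0,0,1],[0,0,0,0,0,0,1]]}}

```text
t: 9.37
tcp_pos: [0.5115, -0.2332, 0.0303]
tool_rot: [0.001, 0.066, 0.998, -0.0]
ft_force: [0.2, 0.0, -0.2]
grip_width: 0.0392
grasp_force: 61.1
```

{"name": "carry_out", "arguments": {"commands": [[0,0,0.001,0,0,0,1],[0,0,0,0,0,0,1],[0,0,0,0,0,0,0.3],[0,0,0,0,0,0,0],[0,0,0,0,0,0,0],[0,0,0,0,0,0,0],[0,0,0,0,0,0,0],[0,0,-0.02,0,0,0,0],[0,0,-0.035,0,0,0,0],[0,0,-0.035,0,0,0,0]]}}

```text
t: 10.2
tcp_pos: [0.5097, -0.2325, 0.1183]
tool_rot: [-0.002, 0.066, 0.998, 0.001]
ft_force: [1.9, 0.2, 0.3]
grip_width: 0.0853
grasp_force: 0.0
```

{"name": "carry_out", "arguments": {"commands": [[0,0,-0.035,0,0,0,0],[0.0024,0.0357,-0.02,0,0,0,0],[0.0024,0.0357,-0.02,0,0,0,0],[0.0024,0.0357,-0.02,0,0,0,0],[0.0024,0.0357,0,0,0,0,0],[0.0024,0.0357,0,0,0,0,0],[0.0024,0.0357,0,0,0,0,0],[0.0024,0.0357,0,0,0,0,0],[0.0024,0.0357,0,0,0,0,0],[0.0024,0.0357,0,0,0,0,0]]}}

```text
t: 11.03
tcp_pos: [0.5315, 0.0901, 0.2133]
tool_rot: [-0.0, 0.066, 0.998, -0.0]
ft_force: [1.7, 0.3, -0.4]
grip_width: 0.0853
grasp_force: 0.0
```

{"name": "carry_out", "arguments": {"commands": [[0.0024,0.0357,0,0,0,0,0],[0.0024,0.0357,0,0,0,0,0],[0.0024,0.0357,0,0,0,0,0],[0.0024,0.0357,0,0,0,0,0],[0,0,0,0,0,0.12,0],[0,0,0,0,0,0.12,0],[0,0,0,0,0,0.12,0],[0,0,0,0,0,0.12,0],[0,0,0,0,0,0.12,0],[0,0,0,0,0,0.12,0]]}}

```text
t: 11.87
tcp_pos: [0.541, 0.2312, 0.2132]
tool_rot: [-0.0, 0.416, 0.909, -0.0]
ft_force: [-0.7, 0.9, 0.6]
grip_width: 0.0851
grasp_force: 0.0
```

{"name": "carry_out", "arguments": {"commands": [[0,0,0,0,0,0.12,0],[0,0,0,0,0,0.12,0],[0,0,0,0,0,0,0],[0,0,0,0,0,0,0],[0,0,0,0,0,0,0]]}}

```text
t: 12.28
tcp_pos: [0.5411, 0.2312, 0.2132]
tool_rot: [-0.0, 0.518, 0.855, -0.0]
ft_force: [-0.6, 0.0, -0.4]
grip_width: 0.085
grasp_force: 0.0
```

```bash
python3 - <<'E'
from h import *
s=manip.state(); print(s['tcp_pos'],yaw(s['tool_rot'])+82.36,s['q'],s['ft_force'])
im,d,W,c=snap('wrist','w6.png')
R=W.reshape(-1,3); R=R[(abs(R[:,0]-.54)<.07)&(abs(R[:,1]-.231)<.07)&(R[:,2]>.034)&(R[:,2]<.046)]
print(len(R),cv2.minAreaRect(R[:,:2].astype(np.float32)*1000),np.median(R[:,2]))
# scraper check from top
im,d,W,c=snap('top'); R=W.reshape(-1,3); R=R[(abs(R[:,0]-.509)<.03)&(abs(R[:,1]+.231)<.04)&(R[:,2]>.055)]
print(cv2.minAreaRect(R[:,:2].astype(np.float32)*1000),np.median(R[:,2]))
E
```

```text
[0.54111096 0.23122812 0.21320762] 27.57005927116404 [-0.59140426  0.66800224  0.18921961  1.71147483 -0.16688368  0.77810786
  0.15845098] [-0.55224172  0.00573637 -0.40738937]
3247 ((538.8510131835938, 232.9185333251953), (40.02610778808594, 90.43453979492188), 27.010143280029297) 0.03961095244068141
((511.7046813964844, -232.99339294433594), (39.96367645263672, 19.910720825195312), 83.57638549804688) 0.059353571862623355
```

View pics/w6.png

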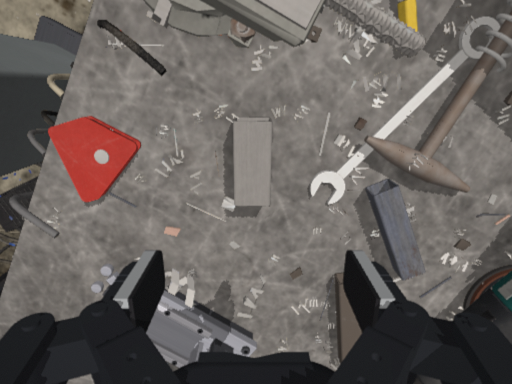

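The wrist view shows the tube at (252,162), aligned upright in the tool frame and clear all round. Descending to it.

{"name": "carry_out", "arguments": {"commands": [[0.0025,-0.0012,0.03,0,0,0.01,0],[0,0,0.035,0,0,0,0],[0,0,0.035,0,0,0,0],[0,0,0.035,0,0,0,0],[0,0,0.025,0,0,0,0],[0,0,0.02,0,0,0,0],[0,0,0.01,0,0,0,0],[0,0,0.008,0,0,0,0],[0,0,0,0,0,0,0],[0,0,0,0,0,0,0]]}}

```text
t: 13.22
tcp_pos: [0.5397, 0.2331, 0.016]
tool_rot: [0.0, 0.524, 0.852, 0.001]
ft_force: [-0.4, 0.4, -0.4]
grip_width: 0.0849
grasp_force: 0.0
```

{"name": "carry_out", "arguments": {"commands": [[0.0004,-0.0007,0.004,0,0,0,0],[0,0,0,0,0,0,0.4],[0,0,0,0,0,0,1],[0,0,0,0,0,0,1],[0,0,0,0,0,0,1],[0,0,0,0,0,0,1],[0,0,0,0,0,0,1],[0,0,0,0,0,0,1],[0,0,0,0,0,0,1],[0,0,0,0,0,0,1]]}}

```text
t: 14.05
tcp_pos: [0.5386, 0.2331, 0.012]
tool_rot: [0.0, 0.524, 0.852, 0.0]
ft_force: [-1.6, -0.7, 6.5]
grip_width: 0.0386
grasp_force: 62.1
```

{"name": "carry_out", "arguments": {"commands": [[0,0,-0.02,0,0,0,1],[0,0,-0.035,0,0,0,1],[0,0,-0.035,0,0,0,1],[0,0,-0.03,0,0,0,1],[0,0,0,0,0,-0.097,1],[0,0,0,0,0,-0.097,1],[0,0,0,0,0,-0.097,1],[0,0,0,0,0,-0.097,1],[0,0,0,0,0,-0.097,1],[0,0,0,0,0,-0.097,1]]}}

```text
t: 14.88
tcp_pos: [0.5378, 0.2326, 0.1309]
tool_rot: [-0.0, 0.255, 0.967, -0.0]
ft_force: [0.5, -0.1, -2.3]
grip_width: 0.039
grasp_force: 61.2
```

{"name": "carry_out", "arguments": {"commands": [[0,0,0,0,0,-0.097,1],[0,0,0,0,0,-0.097,1],[0,0,0,0,0,-0.097,1],[0,0,0,0,0,-0.097,1],[0,0,0,0,0,0,1],[0,0,0,0,0,0,1]]}}

```text
t: 15.38
tcp_pos: [0.5379, 0.2326, 0.1309]
tool_rot: [-0.0, 0.068, 0.998, -0.0]
ft_force: [-0.3, 0.3, -1.9]
grip_width: 0.039
grasp_force: 61.1
```

```bash
python3 - <<'E'
from h import *
s=manip.state(); print(s['tcp_pos'],yaw(s['tool_rot']),s['tool_rot'],nest(s['tcp_pos']),s['ft_force'])
im,d,W,c=snap('wrist')
p=s['tcp_pos'];R=W.reshape(-1,3); n=nest(R)-nest(p)
k=(abs(n[:,0])<.075)&(abs(n[:,1])<.023)&(R[:,2]>p[2]+.015)&(R[:,2]<p[2]+.034); 
r=cv2.minAreaRect((n[k]*1000).astype(np.float32)); print(k.sum(),r,np.median(R[k,2]))
q=R[k];A=np.c_[n[k],np.ones(k.sum())];print(np.linalg.lstsq(A,q[:,2],rcond=None)[0])
# z fraction below: plate edges seen now?
k=(R[:,2]>.0265)&(R[:,2]<.0335)&(abs(nest(R)[:,0])<.11)&(abs(nest(R)[:,1])<.06);print(k.sum(), np.percentile(nest(R)[k]*1000,[.5,99.5],axis=0) if k.sum()>50 else '')
E
```

```text
[0.53792948 0.23255116 0.13090426] -0.13432318521118702 [-4.82438819e-04  6.77917269e-02  9.97699370e-01 -1.26194986e-04] [-0.05542187  0.24415025] [-0.28670259  0.29968583 -1.88417297]
16065 ((-1.786102294921875, -0.017873764038085938), (45.972129821777344, 84.92483520507812), 89.95264434814453) 0.15841787847383526
[0.00266142 0.00187651 0.15839268]
2947 [[-78.60609544  14.77354001]
 [ 94.38764544  44.26842771]]
```

{"name": "carry_out", "arguments": {"commands": [[-0.002,-0.0152,0,0,0,-0.002,1],[-0.0039,-0.0305,0,0,0,0,1],[-0.0039,-0.0305,0,0,0,0,1],[-0.0039,-0.0305,0,0,0,0,1],[-0.0039,-0.0305,0,0,0,0,1],[-0.0039,-0.0305,0,0,0,0,1],[-0.0039,-0.0305,0,0,0,0,1],[-0.0039,-0.0305,0,0,0,0,1],[-0.002,-0.0153,0,0,0,0,1],[0,0,0,0,0,0,1]]}}

```text
t: 16.27
tcp_pos: [0.5369, -0.0195, 0.1311]
tool_rot: [-0.0, 0.07, 0.998, -0.002]
ft_force: [-0.6, -0.9, -2.4]
grip_width: 0.039
grasp_force: 61.1
```

{"name": "carry_out", "arguments": {"commands": [[0,0,0,0,0,0,1],[0,0,0,0,0,0,1]]}}

```text
t: 16.43
tcp_pos: [0.5376, -0.0117, 0.1313]
tool_rot: [0.0, 0.065, 0.998, 0.001]
ft_force: [0.4, 0.6, -2.4]
grip_width: 0.0394
grasp_force: 61.1
```

```bash
python3 - <<'E'
from h import *
s=manip.state(); print(s['tcp_pos'],yaw(s['tool_rot']),nest(s['tcp_pos']),s['ft_force'])
im,d,W,c=snap('wrist','w7.png'); R=W.reshape(-1,3); n=nest(R)*1000
k=(R[:,2]>.0265)&(R[:,2]<.042)&(n[:,0]<-70)&(n[:,0]>-110)&(abs(n[:,1])<60)
for x0 in (-95,-88,-81):
    kk=k&(n[:,0]>x0)&(n[:,0]<x0+7); print(x0,kk.sum(),np.percentile(n[kk,1],[1,99]))
k2=k&(R[:,2]>.0362); print('rails y',np.histogram(n[k2,1],bins=np.arange(-48,49,4)))
E
```

```text
[ 0.53760538 -0.0117125   0.13127489] 0.15829152198115537 [-0.02326864  0.00201184] [ 0.43570708  0.58111027 -2.35850899]
-95 1150 [-41.58625937  41.77801704]
-88 1078 [-41.31911583  42.28160335]
-81 1048 [-41.62121788  41.95475232]
rails y (array([  0,   0,   0, 165, 180, 124,   2,   0,   0,   0,   0,   0,   0,
         0,   0,   0,   0,   1,  89, 190, 179,  12,   0,   0]), array([-48, -44, -40, -36, -32, -28, -24, -20, -16, -12,  -8,  -4,   0,
         4,   8,  12,  16,  20,  24,  28,  32,  36,  40,  44,  48]))
```

{"name": "carry_out", "arguments": {"commands": [[0,0,0,0,0,0,1],[0,0,0,0,0,0,1],[0,0,0,0,0,0,1],[0,0,0,0,0,0,1]]}}

```text
t: 16.82
tcp_pos: [0.5375, -0.0125, 0.1313]
tool_rot: [0.0, 0.065, 0.998, 0.0]
ft_force: [0.3, -0.1, -2.3]
grip_width: 0.0388
grasp_force: 61.1
```

{"name": "carry_out", "arguments": {"commands": [[0,-0.001,0.02,0,0,0.003,1],[0,0,0.025,0,0,0,1],[0,0,0.02,0,0,0,1],[0,0,0.012,0,0,0,1],[0,0,0.005,0,0,0,1],[0,0,0,0,0,0,1],[0,0,0,0,0,0,1],[0,0,0,0,0,0,1]]}}

```text
t: 17.48
tcp_pos: [0.5381, -0.014, 0.0501]
tool_rot: [0.001, 0.067, 0.998, 0.0]
ft_force: [0.3, -0.2, -1.5]
grip_width: 0.039
grasp_force: 61.2
```

{"name": "carry_out", "arguments": {"commands": [[0,0.0003,0.003,0,0,0,1],[0,0,0.002,0,0,0,1],[0,0,0.0015,0,0,0,1],[0,0,0,0,0,0,1],[0,0,0,0,0,0,1]]}}

```text
t: 17.9
tcp_pos: [0.5373, -0.0138, 0.0428]
tool_rot: [-0.0, 0.067, 0.998, 0.0]
ft_force: [0.1, -0.2, -2.1]
grip_width: 0.0389
grasp_force: 61.2
```

{"name": "carry_out", "arguments": {"commands": [[0,0,0.001,0,0,0,1],[0,0,0.0005,0,0,0,1],[0,0,0,0,0,0,1],[0,0,0,0,0,0,1]]}}

```text
t: 18.23
tcp_pos: [0.5375, -0.0138, 0.0419]
tool_rot: [0.0, 0.067, 0.998, -0.0]
ft_force: [-1.6, 0.2, 5.0]
grip_width: 0.0391
grasp_force: 62.1
```

{"name": "carry_out", "arguments": {"commands": [[-0.002,0,0,0,0,0,1],[-0.002,0,0,0,0,0,1],[-0.002,0,0,0,0,0,1],[-0.002,0,0,0,0,0,1],[-0.002,0,0,0,0,0,1],[-0.002,0,0,0,0,0,1],[-0.001,0,0,0,0,0,1],[-0.001,0,0,0,0,0,1],[0,0,0,0,0,0,1],[0,0,0,0,0,0,1]]}}

```text
t: 19.07
tcp_pos: [0.5416, -0.0148, 0.0422]
tool_rot: [-0.009, 0.066, 0.998, -0.001]
ft_force: [-19.8, 3.2, 25.5]
grip_width: 0.0394
grasp_force: 64.7
```

{"name": "carry_out", "arguments": {"commands": [[0,0,-0.001,0,0,0,1],[0,0,-0.001,0,0,0,1],[0,0,0,0,0,0,1],[0,0,0,0,0,0,1],[0,0,0,0,0,0,1]]}}

```text
t: 19.48
tcp_pos: [0.5465, -0.0153, 0.0424]
tool_rot: [-0.005, 0.066, 0.998, -0.0]
ft_force: [-6.4, 0.1, -0.1]
grip_width: 0.0392
grasp_force: 61.3
```

```bash
python3 - <<'E'
from h import *
s=manip.state(); q=s['tool_rot'];p=s['tcp_pos'];print(p,yaw(q),q,nest(p)*1000,s['ft_force'],s['wrist_torque'])
im,d,W,c=snap('wrist','w8.png')
R=W.reshape(-1,3); n=nest(R)*1000
k=(abs(n[:,1])<15)&(R[:,2]>.055)&(R[:,2]<.08)&(n[:,0]<20)&(n[:,0]>-90)
print(k.sum(),np.percentile(n[k,0],[.5,50,99.5]),np.linalg.lstsq(np.c_[n[k]/1000,np.ones(k.sum())],R[k,2],rcond=None)[0])
for x0 in range(-72,10,8):
    kk=k&(n[:,0]>x0)&(n[:,0]<x0+8); print(x0,kk.sum(),np.median(R[kk,2]) if kk.sum() else '')
E
```

```text
[ 0.54650945 -0.01529264  0.04241693] 0.016018208669649425 [-4.53627990e-03  6.64820296e-02  9.97777224e-01 -4.16482940e-04] [-13.96764373  -0.35275139] [-6.43800424  0.11996666 -0.0857459 ] [0.23876132 1.27722807 0.02596544]
11437 [-57.64528428 -24.62176465  19.39064787] [-0.00807374 -0.00166156  0.06987042]
-72 0 
-64 422 0.0701304124190924
-56 1477 0.07030236399765362
-48 1379 0.07026005628816277
-40 1301 0.07019167643737846
-32 1226 0.0701116056519345
-24 1167 0.0700225577311169
-16 1076 0.06997464509435253
-8 1046 0.06988337926335696
0 976 0.06983824998580761
8 915 0.0697804514430656
```

{"name": "carry_out", "arguments": {"commands": [[-0.0015,0,-0.0002,0,0,0,1],[-0.0015,0,-0.0002,0,0,0,1],[-0.0015,0,0,0,0,0,1],[-0.0015,0,0,0,0,0,1],[0,0,0,0,0,0,1],[0,0,0,0,0,0,1],[0,0,0,0,0,0,1]]}}

```text
t: 20.12
tcp_pos: [0.551, -0.0159, 0.0425]
tool_rot: [-0.006, 0.066, 0.998, -0.001]
ft_force: [-8.9, 1.7, 0.7]
grip_width: 0.039
grasp_force: 61.4
```

{"name": "carry_out", "arguments": {"commands": [[-0.0015,0,-0.0002,0,0,0,1],[-0.0015,0,-0.0002,0,0,0,1],[-0.001,0,0,0,0,0,1],[-0.001,0,0,0,0,0,1],[0,0,0,0,0,0,1],[0,0,0,0,0,0,1],[0,0,0,0,0,0,1]]}}

```text
t: 20.7
tcp_pos: [0.5542, -0.0164, 0.0427]
tool_rot: [-0.008, 0.066, 0.998, -0.001]
ft_force: [-11.0, 1.7, 0.7]
grip_width: 0.039
grasp_force: 61.8
```

{"name": "carry_out", "arguments": {"commands": [[-0.001,0,0,0,0,0,1],[-0.001,0,0,0,0,0,1],[-0.001,0,0,0,0,0,1],[0,0,0,0,0,0,1],[0,0,0,0,0,0,1],[0,0,0,0,0,0,1]]}}

```text
t: 21.2
tcp_pos: [0.5542, -0.0164, 0.0426]
tool_rot: [-0.01, 0.066, 0.998, -0.001]
ft_force: [-17.7, 3.8, 7.3]
grip_width: 0.0388
grasp_force: 62.4
```

{"name": "carry_out", "arguments": {"commands": [[-0.001,0,-0.0003,0,0,0,1],[-0.001,0,-0.0003,0,0,0,1],[-0.001,0,0,0,0,0,1],[-0.001,0,0,0,0,0,1],[0,0,0,0,0,0,1],[0,0,0,0,0,0,1],[0,0,0,0,0,0,1],[0,0,0,0,0,0,1]]}}

```text
t: 21.87
tcp_pos: [0.5541, -0.0164, 0.0428]
tool_rot: [-0.014, 0.066, 0.998, -0.001]
ft_force: [-23.4, 5.2, 11.3]
grip_width: 0.039
grasp_force: 62.9
```

```bash
python3 - <<'E'
from h import *
s=manip.state(); q=s['tool_rot'];p=s['tcp_pos'];print(p,yaw(q),q,nest(p)*1000,s['ft_force'],s['wrist_torque'])
im,d,W,c=snap('wrist','w9.png')
R=W.reshape(-1,3); n=nest(R)*1000
k=(abs(n[:,1])<15)&(R[:,2]>.055)&(R[:,2]<.08)&(n[:,0]<20)&(n[:,0]>-90)
print(k.sum(),np.percentile(n[k,0],[.5,50,99.5]),np.linalg.lstsq(np.c_[n[k]/1000,np.ones(k.sum())],R[k,2],rcond=None)[0])
# tube side edges yaw
k=(abs(n[:,1])<30)&(R[:,2]>.066)&(R[:,2]<.075)&(n[:,0]<-22)&(n[:,0]>-60)
for x0 in (-48,-40,-32): kk=k&(n[:,0]>x0)&(n[:,0]<x0+8); print(x0,np.percentile(n[kk,1],[1,99]))
im,d,W,c=snap('top'); n=nest(W)*1000
k=(abs(n[...,1])<12)&(n[...,0]<60)&(n[...,0]>-110)
for x0 in range(-104,60,8):
    kk=k&(n[...,0]>x0)&(n[...,0]<x0+8); print(x0,round(float(np.median(W[kk,2])),4),end=' ')
E
```

```text
[ 0.55405895 -0.01641619  0.04283981] 0.09245366086359752 [-0.01438837  0.0658103   0.9977278  -0.00110151] [-6.3357843  -0.46263043] [-23.37621984   5.17256136  11.29378841] [ 1.07935242  4.20457112 -0.09506573]
10561 [-49.59121072 -19.50548425  19.45001529] [-0.01947154 -0.0044251   0.07031349]
-48 [-18.46417047  20.1368745 ]
-40 [-18.38311573  20.16589948]
-32 [-18.42034967  20.17091304]
-104 0.7401 -96 0.734 -88 0.723 -80 0.6868 -72 0.6682 -64 0.652 -56 0.6344 -48 0.6154 -40 0.5692 -32 0.5641 -24 0.5379 -16 0.5232 -8 0.5062 0 0.4869 8 0.4666 16 0.4473 24 0.4316 32 0.4034 40 0.3951 48 0.3895 56 nan
  return _methods._mean(a, axis=axis, dtype=dtype,
  ret = ret.dtype.type(ret / rcount)
```

{"name": "carry_out", "arguments": {"commands": [[0,0,0,0,-0.007,0,1],[-0.0005,0,0,0,-0.007,0,1],[-0.0005,0,0,0,-0.006,0,1],[0,0,0,0,0,0,1],[0,0,0,0,0,0,1],[0,0,0,0,0,0,1],[0,0,0,0,0,0,1]]}}

```text
t: 22.55
tcp_pos: [0.5543, -0.0165, 0.0422]
tool_rot: [-0.005, 0.066, 0.998, -0.002]
ft_force: [-23.3, 5.0, 7.5]
grip_width: 0.0391
grasp_force: 62.3
```

```bash
python3 - <<'E'
from h import *
s=manip.state(); q=s['tool_rot'];p=s['tcp_pos'];print(p,yaw(q),q,nest(p)*1000,s['ft_force'],s['wrist_torque'],s['grasp_force'])
im,d,W,c=snap('wrist','w10.png')
R=W.reshape(-1,3); n=nest(R)*1000
k=(abs(n[:,1])<15)&(R[:,2]>.055)&(R[:,2]<.08)&(n[:,0]<20)&(n[:,0]>-90)
print(k.sum(),np.percentile(n[k,0],[.5,50,99.5]),np.linalg.lstsq(np.c_[n[k]/1000,np.ones(k.sum())],R[k,2],rcond=None)[0])
E
```

```text
[ 0.55431824 -0.01652865  0.04220739] 0.09572889346837599 [-0.00518823  0.06578764  0.99781842 -0.00186245] [-6.06384469 -0.53961829] [-23.28458197   4.99371046   7.50924749] [ 1.23471115  4.45915939 -0.12058756] 62.332448959350586
10535 [-49.75683838 -19.54741077  19.45092906] [-0.00620339 -0.00451702  0.06976422]
```

```bash
python3 -c "
from workcell import manip
print(manip.sign_off())"
```

```text
the job is handed in; nothing more can be done
None
```

I handed the job in at about 22.7 s. All four chips are on the bench, the scraper stands released clear of the nest, and the tube lies level and lengthwise in the channel, held against the stops by my estimate at about 9 N; the sign-off returned no verdict.

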